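# Find the stamped sample crate and push it to the dispatch line

## Robot

A 6-joint arm with a two-finger parallel gripper is mounted at the origin on the work surface. World frame = base frame: x ahead of the robot, y to its left, z up, the work surface at z = 0. Lengths are in mm, angles in rad, forces in N, time in s.
With the tool pointing down it reaches from about 350 to 975 mm from the base axis. Payload 7.1 kg.
Tool frame: the origin (TCP) lies at the very end of the fingers, on their centre line; the grasp point (between the pads) lies 19 mm behind it (ctrl.grasp_offset is the distance from the TCP to the grasp point, in mm); z points along the fingers, y is the line along which they close (so a half turn about z gives the same grasp; the last joint's range is limited). The gripper opens to 88 mm and grips with 3 to 60 N. Pads are 20 mm wide; open, the fingers measure 115 mm over their backs; the gripper's body (75 mm by 178 mm) begins 61 mm behind the grasp point.
Start: joints at [-1.233, 0.423, 1.63, -0, 1.089, -0.019], TCP at [218.315, -585.614, 222.675] pointing down, gripper open.
Joint ranges: [-3, 3], [-0.9, 2.11], [0.09, 2.58], [-1.31, 4.45], [0.11, 2.69], [-2.54, 2.54]. Speed limits (rad/s): [2.39, 2.39, 3.01, 3.14, 3.14, 3.14].

## Interface

Orientations are given as a rotation vector (axis times angle).
In Python, from workcell import ctrl, viewer, ticket, models gives the robot as it stands.
- The arm moves only by the tool play_rows, never from a script. Its arguments are lists of equal length, an entry for each row: "dp": the shift along the world's x, y, z in mm, a list of three; "yaw": the turn about the world's z in degrees. In form: {"dp": [[tx, ty, tz], ...], "yaw": [yaw, ...]}. A call has 1 to 8 rows; each row shifts and turns the commanded pose from where the row before left it; what a row does not reach is not made up. A row lasts 1/12 s, in which the tool goes at most 41.7 mm and 7.16 degrees, less where a joint would pass 70% of its speed; a pose out of reach is approached as far as the arm can. A call is refused whole if a number of a shift passes 41.7 or a number of a turn 7.16, either way. A call with a gripper value outside its range is refused whole. "gripper" is the closure, from 0 (fully open) to 1 (shut), set as the call begins (left out, the last holds). The fingers move at their own pace and stop on an object; the grip force is fixed at half the most. Time passes only in rows, so rows that do not move let the fingers close. It gives the time, the measured TCP pose, the force, the opening and the grip force at its end, in the units of the state.
- ctrl.get_obs(): the state, without advancing time (a new reading comes with each control period).
- viewer.get_image(name): name is "side" or "top"; returns a dict with "pixels" (480x640x3 uint8, red, green, blue), "range_z" (480x640 float32, mm along the optical axis (not along the pixel's ray), 0 where there is no reading), "fx", "fy", "cx", "cy" (pixels), "T" (4x4, takes a point from camera to world coordinates). Camera axes: x right, y up, looking along -z (the intrinsics and any distortion apply to the point x, -y, -z); pixel columns grow to the right and rows downward; lengths in mm; the calibration is good to about 2 mm. A picture is of the moment at which its call begins.
- ticket.close_job(): hands the job in; it is judged then, once.
Trained networks look in a picture, given as the dict that the camera call returned (one of the last four; its "shot" number tells which), for a name from the list of things; names that differ only in an ending like _2 or _b are one class to them, and where a whole thing is asked for, a point or a joint stands for the part that bears it (a point fixed in the world has none). Each returns a list of dicts, best first, with "conf" (0 to 1); they miss things now and then, are a little off and sometimes report something else, mostly with a low value. They report only what shows in the picture. A call takes as long as a camera call.
- models.look_for(picture, name): "bbox" ([centre column, centre row, width, height] in pixels, round what is visible of it).
- models.landmark_of(picture, name): "location" ([column, row] in pixels: a listed point, or the origin of a listed thing).
The state is a dict: "t": time; "qpos": joint angles; "qvel": joint speeds; "joint_torque": joint torques, N m; "ee_pos": TCP position; "orientation": TCP orientation; "ft_force": force on the tool from outside, world axes, zero at the start; "moment": the same for the moment, N m; "width": finger opening in mm; "grasp_force": force on a finger pad.
Only numpy, scipy, OpenCV 4.12 (cv2) and the standard library are available. Lean on these libraries where they do the work, as an engineer would, in place of code of your own. Each camera call takes 0.05 s, during which the arm holds its last target. There are 200 camera calls.

## Task

One of the two identical sample crates has a red stamp on its underside. Using the fingertips, tip both crates over towards the robot onto a long side, one after the other, so that their undersides can be seen from the far side of the bench; then push the stamped one along the bench, as it lies, until its middle is over the yellow dispatch line. Do not pick up either crate, leave the other one lying where it was tipped, and disturb nothing else.

Things in the scene. Friction and masses are not known exactly. Their poses are not given: they have to be found in the camera images.
- crate_1_mid (a point): centre of a closed sample crate: white tub, blue lid, grey clips on the ends, 76 mm along its own x, 130 mm along its own y, 104 mm high, four 4 mm feet flush with its corners; about 0.4 kg. This point is half-way up (52 mm above the bench) and in the middle; z towards the lid, x roughly away from the robot at the start. The other crate may stand on either side of it
- crate_2_mid (a point): centre of the other crate, alike in looks, size and weight. Behaviour of both: pushed level within 15 mm of the lid's top on a long side, a crate tips about the opposite lower edge, past about 40 degrees it falls onto that side by itself and lies still, 76 mm high, its centre 38 mm up. Pushed within 35 mm of the bench it slides without tipping
- stamp (a point): centre of the red ink stamp (a 60 mm red ring with a full red dot) on the white underside of the stamped crate, 3 mm above the bench while that crate stands upright; nothing is stamped under the other crate. It can be seen only once that crate has been tipped over, from the side that its underside then faces: from the far side of the bench if it was tipped towards the robot
- line: the dispatch line: yellow tape stuck flat on the bench, 40 mm wide along its own x and 960 mm long along its own y, beyond both crates as seen from the robot. Origin: its middle; its x points away from the robot
- slide_box: bystander: blue slide box with a white lid, 89 x 60 mm, 63 mm high, already waiting on the right end of the line. Origin: centre of its underside
- jar: bystander: amber jar with a white cap, 52 mm across, 75 mm high, left of the crates. Origin: centre of its underside
- wash_bottle: bystander: white wash bottle with a red spout, 66 mm across, 182 mm high, left of the crates. Origin: centre of its underside
- dishes: bystander: stack of four Petri dishes, 91 mm across, 62 mm high, right of the crates. Origin: centre of its underside

How it is judged (in metres and radians):
On the way:
1. both crates have been tipped over towards the robot and lie on a long side (lid towards the robot, underside towards the line), the stamped one still short of the line (angle between each of crate_1_mid, crate_2_mid's own z axis and vertical above 1.45 rad and angle between each of crate_1_mid, crate_2_mid's own y axis and vertical above 1.45 rad and height (world z) of each of crate_1_mid, crate_2_mid below 0.044 m and x of crate_1_mid in the frame of line below -0.06 m and z of line in the frame of crate_1_mid below 0 m and z of line in the frame of crate_2_mid below 0 m), for 0.3 s.
At the end, for the whole second after the job is handed in: The stamped crate lies still on a long side on the bench, its middle over the yellow tape (within 20 mm of its centre line); the other crate also lies on a long side, short of the line, its middle within 160 mm of where it stood at first (x of crate_1_mid in the frame of line between -0.02 and 0.02 m and angle between each of crate_1_mid, crate_2_mid's own z axis and vertical above 1.45 rad and angle between each of crate_1_mid, crate_2_mid's own y axis and vertical above 1.45 rad and height (world z) of each of crate_1_mid, crate_2_mid below 0.044 m and linear speed of crate_1 below 0.01 m/s and distance of crate_2_mid from where it was at the start of the episode below 0.16 m and x of crate_2_mid in the frame of line below -0.06 m); the robot touches nothing.
It fails at once if a crate is lifted off the bench (its middle over 70 mm up while it stands level or lies, or over 100 mm up at any time) ((height (world z) of crate_1_mid above 0.07 m and angle between crate_1_mid's own z axis and vertical below 0.15 rad) or (height (world z) of crate_2_mid above 0.07 m and angle between crate_2_mid's own z axis and vertical below 0.15 rad) or (height (world z) of crate_1_mid above 0.07 m and angle between crate_1_mid's own z axis and vertical above 1.45 rad) or (height (world z) of crate_2_mid above 0.07 m and angle between crate_2_mid's own z axis and vertical above 1.45 rad) or height (world z) of any of crate_1_mid, crate_2_mid above 0.1 m).
It fails at once if a bystander is pushed more than 20 mm or tilted (distance of any of slide_box, jar, wash_bottle, dishes from where it was at the start of the episode above 0.02 m or angle between any of jar, wash_bottle's own z axis and vertical above 0.3 rad).
It also fails if it takes over 67 s, if anything falls off the work surface, if the arm or the gripper's body presses on something with over 40 N, if the wrist force passes 120 N, or if a joint passes its speed limit or range.

## Working session

There is one attempt and no reset: what is moved stays moved. The work goes in short steps, Python scripts to look and compute and a tool call to move; the robot and the scene stay as the last step left them, time stands still between calls to the robot, and variables do not carry over. Pictures are saved under pics/ and viewed, at most 10 in all, crops included, and the job is handed in when it is done.

Besides the shell and the picture viewer there is one more tool, called as a command line: name --pt "numbers of a row" for each row, then --argument value for the rest. play_rows: Moves the arm, as the interface text tells. Its arguments: {"type":"object","properties":{"dp":{"type":"array"},"yaw":{"type":"array"},"gripper":{"type":"number"}},"required":["dp","yaw"]}

```bash
ls; mkdir -p pics; cat > h.py <<'E'
from workcell import ctrl, viewer, ticket, models
import numpy as np, cv2
def pt(p,c,r,z=None):
    """pixel -> world; by depth, or by intersecting plane z"""
    d=np.array([(c-p["cx"])/p["fx"],-(r-p["cy"])/p["fy"],-1.0]); T=np.array(p["T"])
    if z is None:
        v=p["range_z"][int(r),int(c)]; return T[:3,:3]@(d*v)+T[:3,3]
    w=T[:3,:3]@d; return T[:3,3]+w*(z-T[2,3])/w[2]
def save(p,n): cv2.imwrite("pics/"+n,p["pixels"][:,:,::-1])
E
python3 - <<'E'
from h import *
for n in ("top","side"):
    p=viewer.get_image(n); save(p,n+"0.png"); print(n,[k for k in p if k not in("pixels","range_z")],np.round(p["T"],2).tolist(),p["fx"])
    for o in ("crate_1_mid","line","slide_box","jar","wash_bottle","dishes"):
        for q in models.landmark_of(p,o)[:3]:
            c,r=q["location"]; print(o,round(q["conf"],2),np.round([c,r]),np.round(pt(p,c,r,52 if "crate" in o else 0)))
E
```

```text
pics
top ['fx', 'fy', 'cx', 'cy', 'T', 'shot'] [[0.0, 0.99, -0.1, 456.33], [-1.0, 0.0, -0.0, 21.21], [-0.0, 0.1, 0.99, 1411.72], [0.0, 0.0, 0.0, 1.0]] 580.2223454061347
crate_1_mid 0.62 [394. 243.] [ 577. -198.   52.]
line 0.69 [304. 210.] [663.  12.   0.]
slide_box 0.84 [458. 217.] [ 646. -364.    0.]
jar 0.86 [163. 239.] [588. 358.   0.]
wash_bottle 0.92 [136. 288.] [469. 420.   0.]
dishes 0.65 [495. 308.] [ 427. -449.    0.]
side ['fx', 'fy', 'cx', 'cy', 'T', 'shot'] [[-0.77, 0.46, -0.44, 9.7], [-0.64, -0.54, 0.55, 742.15], [0.01, 0.71, 0.71, 976.87], [0.0, 0.0, 0.0, 1.0]] 531.4527853958664
crate_1_mid 0.83 [372. 199.] [ 586. -185.   52.]
line 0.97 [299. 242.] [663.  24.   0.]
slide_box 0.59 [388. 172.] [ 654. -368.    0.]
jar 0.78 [222. 339.] [594. 357.   0.]
wash_bottle 0.81 [248. 393.] [459. 413.   0.]
wash_bottle 0.21 [464. 190.] [ 440. -442.    0.]
dishes 0.88 [464. 192.] [ 434. -434.    0.]
```

```bash
python3 -c "
import cv2;a=cv2.imread('pics/top0.png');b=cv2.imread('pics/side0.png');print(a.shape)"
```

```text
(480, 640, 3)
```

View pics/top0.png

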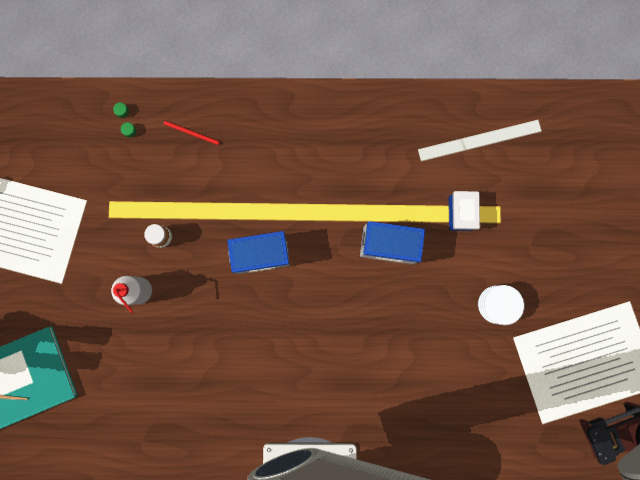

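View pics/side0.png

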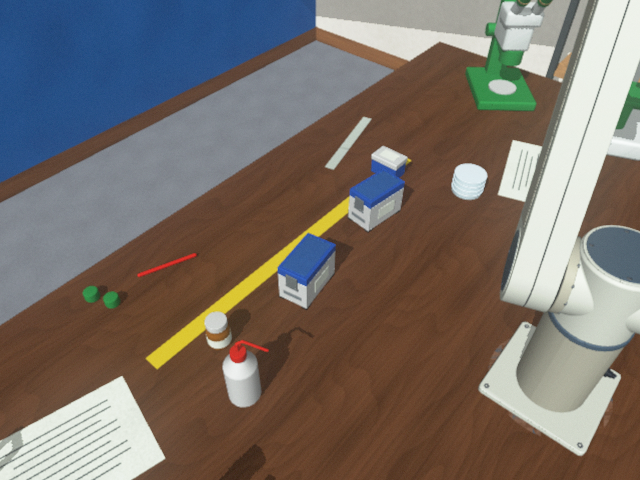

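The top view shows the crates' blue lids at about (258,252) and (393,242). The side view shows both from the left and near side, so neither camera sees a face turned towards +x. Next I fit the crate poses from depth.

```bash
cat >> h.py <<'E'
def cloud(p):
    v=p["range_z"]; r,c=np.indices(v.shape); T=np.array(p["T"])
    d=np.stack([(c-p["cx"])/p["fx"]*v,-(r-p["cy"])/p["fy"]*v,-v],-1)
    return d@T[:3,:3].T+T[:3,3]
def rects(p,zlo,zhi,x=(330,720),y=(-300,260)):
    w=cloud(p); m=(p["range_z"]>0)&(w[...,2]>zlo)&(w[...,2]<zhi)&(w[...,0]>x[0])&(w[...,0]<x[1])&(w[...,1]>y[0])&(w[...,1]<y[1])
    n,l,s,_=cv2.connectedComponentsWithStats(m.astype(np.uint8))
    for i in range(1,n):
        if s[i,4]>100:
            q=w[l==i]; R=cv2.minAreaRect(q[:,:2].astype(np.float32)); print(s[i,4],"z",np.round(np.median(q[:,2])),"c",np.round(R[0]),"size",np.round(R[1]),"ang",round(R[2],1),"box",np.round(cv2.boxPoints(R)).astype(int).tolist())
E
python3 - <<'E'
from h import *
p=viewer.get_image("top"); rects(p,85,120)
w=cloud(p); m=(p["pixels"][...,0]>190)&(p["pixels"][...,1]>170)&(p["pixels"][...,2]<120)&(np.abs(w[...,2])<10)
q=w[m]; print(np.round(np.polyfit(q[:,1],q[:,0],1),4), q[:,1].min(),q[:,1].max())
E
```

```text
1998 z 105.0 c [ 578. -190.] size [136.  77.] ang 82.3 box [[531, -253], [607, -263], [625, -128], [549, -118]]
1977 z 105.0 c [553. 119.] size [ 77. 136.] ang 8.7 box [[505, 180], [525, 45], [601, 57], [580, 192]]
[8.000000e-03 6.581252e+02] -467.1596314917489 494.2310283650366
```

play_rows --pt "40 0 5" --pt "40 0 0" --pt "40 0 0" --pt "40 0 0" --pt "40 0 0" --pt "40 0 0" --pt "40 0 0" --pt "40 0 0" --yaw '[0, 0, 0, 0, 0, 0, 0, 0]' --gripper 1

```text
t: 1.42
ee_pos: [540.3, -585.2, 227.6]
orientation: [-3.092, -0.558, 0.0]
ft_force: [-0.3, -1.0, 0.4]
width: 37.9
grasp_force: 0.0
```

play_rows --pt "10 39 0" --pt "10 39 0" --pt "10 39 0" --pt "10 39 0" --pt "10 39 0" --pt "10 39 0" --pt "10 39 0" --pt "10 39 0" --yaw '[-7, -7, -7, -7, 0, 0, 0, 0]' --gripper 0

```text
t: 2.08
ee_pos: [618.5, -271.7, 227.7]
orientation: [-3.135, 0.207, -0.0]
ft_force: [1.7, -0.2, -1.1]
width: 86.4
grasp_force: 0.0
```

play_rows --pt "11 38 0" --pt "11 37 0" --pt "0 0 -38" --pt "0 0 -38" --pt "0 0 -37" --pt "0 0 -20" --pt "0 0 0" --pt "0 0 0" --yaw '[0, 0, 0, 0, 0, 0, 0, 0]'

```text
t: 2.75
ee_pos: [639.8, -198.4, 93.8]
orientation: [-3.134, 0.207, 0.004]
ft_force: [-0.2, 0.5, 0.4]
width: 87.6
grasp_force: 0.0
```

play_rows --pt "-8 1 0" --pt "-8 1 0" --pt "-7 1 0" --pt "-7 1 0" --pt "-7 1 0" --pt "-7 1 0" --pt "-7 1 0" --pt "-7 1 0" --yaw '[0, 0, 0, 0, 0, 0, 0, 0]'

```text
t: 3.42
ee_pos: [582.1, -190.8, 95.8]
orientation: [3.134, -0.207, 0.003]
ft_force: [2.0, -0.3, 5.8]
width: 87.8
grasp_force: 2.4
```

```bash
python3 - <<'E'
from h import *
p=viewer.get_image("side"); save(p,"s1.png"); cv2.imwrite("pics/s1c.png",p["pixels"][120:320,240:480,::-1].repeat(2,0).repeat(2,1))
E
```

```text
(no output)
```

View pics/s1c.png

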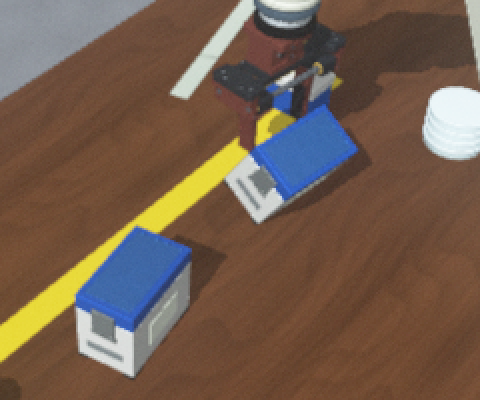

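The crop shows the right crate tipping at about 30°, with its lid at crop (305,150) and the fingers behind it. I keep pushing.

play_rows --pt "-7 1 0" --pt "-7 1 0" --pt "-6 1 0" --pt "-6 1 0" --pt "-5 0 0" --pt "0 0 0" --pt "0 0 0" --pt "0 0 0" --yaw '[0, 0, 0, 0, 0, 0, 0, 0]'

```text
t: 4.13
ee_pos: [551.5, -186.7, 94.6]
orientation: [3.135, -0.207, 0.0]
ft_force: [-0.3, 0.3, -0.2]
width: 87.8
grasp_force: 0.0
```

```bash
python3 - <<'E'
from h import *
p=viewer.get_image("top"); rects(p,55,90,x=(330,560),y=(-300,-100))
p=viewer.get_image("side"); rects(p,60,90,x=(330,560),y=(-300,-100))
E
```

```text
590 z 77.0 c [ 486. -127.] size [35. 96.] ang 78.2 box [[436, -134], [529, -154], [537, -119], [443, -100]]
1642 z 77.0 c [ 482. -175.] size [136. 109.] ang 82.6 box [[419, -235], [528, -249], [545, -114], [437, -100]]
```

play_rows --pt "25 0 25" --pt "30 25 10" --pt "10 40 0" --pt "0 41 0" --pt "0 41 0" --pt "0 41 0" --pt "0 41 0" --pt "0 41 0" --yaw '[0, 4, 4, 4, 4, 0, 0, 0]'

```text
t: 4.9
ee_pos: [616.3, 85.4, 129.7]
orientation: [3.133, 0.231, 0.0]
ft_force: [0.7, -0.7, -0.1]
width: 88.0
grasp_force: 0.0
```

play_rows --pt "0 41 0" --pt "0 4 -17" --pt "0 0 -18" --pt "0 0 0" --pt "-7 -1 0" --pt "-7 -1 0" --pt "-7 -1 0" --pt "-7 -1 0" --yaw '[0, 0, 0, 0, 0, 0, 0, 0]'

```text
t: 5.57
ee_pos: [590.1, 124.1, 96.7]
orientation: [-3.133, -0.23, -0.009]
ft_force: [5.0, 0.3, 5.0]
width: 87.6
grasp_force: 2.4
```

play_rows --pt "-7 -1 0" --pt "-7 -1 0" --pt "-7 -1 0" --pt "-7 -1 0" --pt "-7 -1 0" --pt "-7 -1 0" --pt "-7 -1 0" --pt "-6 -1 0" --yaw '[0, 0, 0, 0, 0, 0, 0, 0]'

```text
t: 6.23
ee_pos: [531.1, 115.9, 94.2]
orientation: [3.133, 0.231, -0.004]
ft_force: [0.2, -0.1, -0.3]
width: 87.7
grasp_force: 0.0
```

play_rows --pt "0 0 0" --pt "0 0 0" --pt "0 0 0" --pt "0 0 0" --yaw '[0, 0, 0, 0]'

```text
t: 6.57
ee_pos: [533.5, 116.4, 94.6]
orientation: [-3.133, -0.231, 0.0]
ft_force: [0.3, 0.1, -0.0]
width: 87.6
grasp_force: 0.0
```

```bash
python3 - <<'E'
from h import *
for n in("side","top"):
    p=viewer.get_image(n); rects(p,60,125,x=(330,600),y=(-300,220)); print(models.landmark_of(p,"stamp")); save(p,n+"2.png")
E
```

```text
1637 z 77.0 c [ 482. -175.] size [135. 110.] ang 82.1 box [[419, -234], [527, -250], [546, -115], [437, -100]]
2323 z 77.0 c [458. 107.] size [106. 137.] ang 8.4 box [[396, 167], [416, 31], [521, 46], [501, 182]]
[{'location': [389.5, 212.6], 'conf': 0.6}]
2537 z 77.0 c [ 484. -178.] size [132. 105.] ang 82.7 box [[423, -236], [527, -250], [544, -119], [440, -106]]
156 z 77.0 c [466.  43.] size [97.  9.] ang 9.7 box [[418, 40], [419, 30], [515, 47], [513, 56]]
234 z 77.0 c [497. 129.] size [15. 92.] ang 8.4 box [[482, 173], [496, 83], [511, 85], [498, 176]]
[]
```

View pics/side2.png

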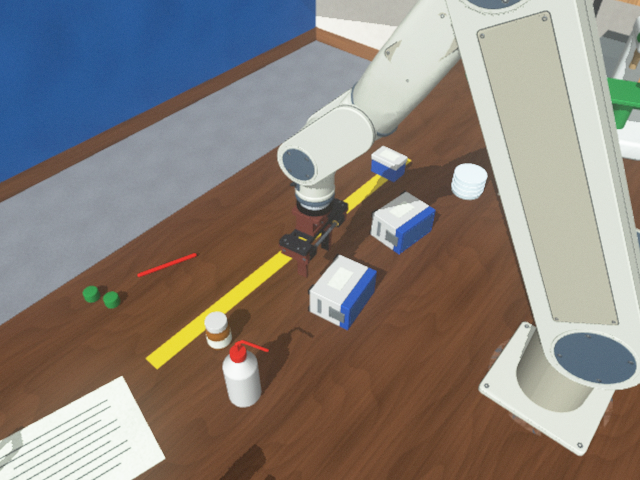

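The view shows both crates lying with their lids towards the robot, at about (340,292) and (402,222). The +x undersides face away from both cameras. The network's stamp hit at (389,213) is on the right crate, but it can't have seen that face. I'll turn the right crate in place towards the side camera to check.

play_rows --pt "0 0 35" --pt "-5 -20 15" --pt "-15 -38 0" --pt "-15 -38 0" --pt "-15 -38 0" --pt "-15 -38 0" --pt "-15 -38 0" --pt "-15 -38 0" --yaw '[0, 0, 0, 0, 0, 0, 0, 0]' --gripper 1

```text
t: 7.43
ee_pos: [437.5, -133.2, 144.9]
orientation: [3.133, 0.232, 0.001]
ft_force: [0.8, -0.9, -0.6]
width: 38.1
grasp_force: 0.0
```

play_rows --pt "-15 -38 0" --pt "-15 -38 0" --pt "-13 -17 0" --pt "0 0 -41" --pt "0 0 -41" --pt "0 0 -39" --pt "0 0 0" --pt "0 0 0" --yaw '[0, 0, 0, 0, 0, 0, 0, 0]'

```text
t: 8.1
ee_pos: [393.6, -223.6, 22.1]
orientation: [-3.129, -0.231, 0.008]
ft_force: [-0.4, -0.2, 1.0]
width: 0.4
grasp_force: 0.0
```

play_rows --pt "12 0 0" --pt "11 0 0" --pt "10 0 0" --pt "10 0 0" --pt "10 0 0" --pt "10 0 0" --pt "10 0 0" --pt "10 0 0" --yaw '[0, 0, 0, 0, 0, 0, 0, 0]'

```text
t: 8.77
ee_pos: [479.2, -224.5, 23.9]
orientation: [3.133, 0.232, -0.0]
ft_force: [-3.8, -2.0, 3.3]
width: 0.4
grasp_force: 2.1
```

```bash
python3 - <<'E'
from h import *
p=viewer.get_image("side"); rects(p,60,90,x=(330,640),y=(-300,-50)); print(models.landmark_of(p,"stamp")); 
E
```

```text
1279 z 77.0 c [ 526. -158.] size [105. 138.] ang 15.9 box [[456, -106], [494, -239], [596, -210], [558, -77]]
[{'location': [368.4, 211.9], 'conf': 0.66}]
```

play_rows --pt "10 0 0" --pt "10 -1 0" --pt "10 -1 0" --pt "10 -1 0" --pt "10 -1 0" --pt "10 -1 0" --pt "0 0 0" --yaw '[0, 0, 0, 0, 0, 0, 0]'

```text
t: 9.45
ee_pos: [541.2, -230.1, 23.9]
orientation: [3.132, 0.232, 0.004]
ft_force: [0.4, 0.8, -0.2]
width: 0.6
grasp_force: 0.0
```

```bash
python3 - <<'E'
from h import *
p=viewer.get_image("side"); rects(p,60,90,x=(330,680),y=(-300,-50)); print(models.landmark_of(p,"stamp")); 
cv2.imwrite("pics/s3c.png",p["pixels"][120:320,240:480,::-1].repeat(3,0).repeat(3,1))
E
```

```text
1274 z 77.0 c [ 563. -152.] size [104. 135.] ang 41.5 box [[479, -136], [569, -237], [647, -168], [557, -67]]
[{'location': [352.8, 211.1], 'conf': 0.57}, {'location': [249.6, 389.5], 'conf': 0.33}]
```

View pics/s3c.png

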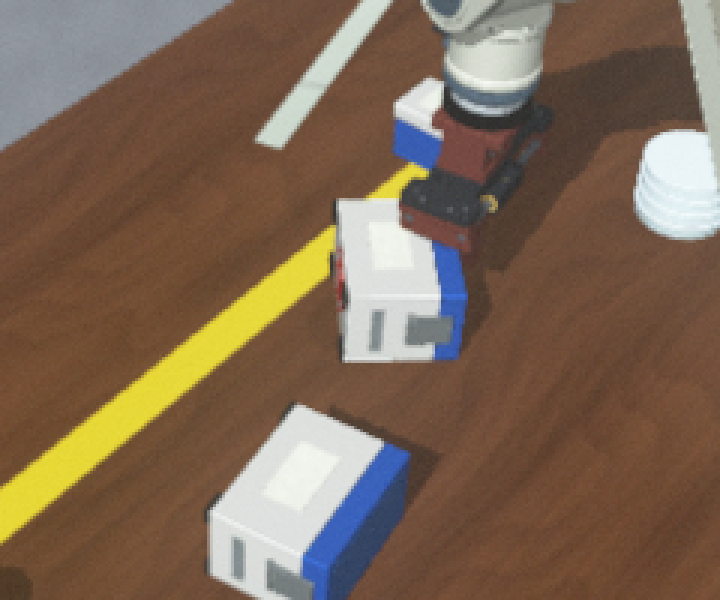

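The crop shows red on the underside of the right crate at crop (340,275), so the right crate is the stamped one. I back off, turn to be square to its lid, open the fingers and push it onto the line.

play_rows --pt "-25 -20 0" --pt "-25 -12 0" --pt "-3 10 0" --pt "0 17 0" --pt "0 17 0" --pt "0 0 0" --yaw '[0, 6.6, 6.6, 6.6, 6.6, 6.6]'

```text
t: 10.05
ee_pos: [483.8, -215.4, 23.6]
orientation: [-2.933, -1.12, 0.002]
ft_force: [0.4, -0.8, 0.0]
width: 0.4
grasp_force: 0.0
```

play_rows --pt "0 0 0" --pt "0 0 0" --pt "0 0 0" --pt "0 0 0" --pt "9 8 0" --pt "9 8 0" --pt "6 5 0" --pt "6 5 0" --yaw '[0, 0, 0, 0, 0, 0, 0, 0]' --gripper 0

```text
t: 10.72
ee_pos: [516.3, -190.8, 23.7]
orientation: [2.938, 1.112, -0.0]
ft_force: [-2.1, -2.2, 1.3]
width: 50.4
grasp_force: 1.2
```

play_rows --pt "7 6 0" --pt "7 6 0" --pt "7 6 0" --pt "7 6 0" --pt "7 6 0" --pt "7 6 0" --pt "7 6 0" --pt "0 0 0" --yaw '[0, 0, 0, 0, 0, 0, 0, 0]'

```text
t: 11.38
ee_pos: [566.4, -148.5, 23.9]
orientation: [2.937, 1.113, 0.003]
ft_force: [0.6, 0.1, 0.5]
width: 88.0
grasp_force: 0.0
```

```bash
python3 - <<'E'
from h import *
for n in("side","top"):
    p=viewer.get_image(n); rects(p,60,85,x=(330,720),y=(-260,220)); print(models.landmark_of(p,"stamp"))
E
```

```text
1397 z 77.0 c [ 607. -117.] size [127. 136.] ang 40.6 box [[514, -106], [602, -210], [699, -127], [611, -24]]
2314 z 77.0 c [458. 108.] size [107. 134.] ang 8.7 box [[395, 166], [415, 34], [521, 50], [500, 182]]
[{'location': [328.9, 211.0], 'conf': 0.62}]
1396 z 77.0 c [ 624. -106.] size [ 88. 132.] ang 41.7 box [[547, -86], [634, -185], [700, -126], [613, -27]]
2518 z 77.0 c [459. 104.] size [105. 131.] ang 8.6 box [[398, 161], [417, 31], [521, 47], [501, 177]]
[{'location': [345.8, 211.6], 'conf': 0.72}, {'location': [162.3, 240.7], 'conf': 0.39}]
```

play_rows --pt "7 6 0" --pt "7 6 0" --pt "7 6 0" --pt "7 6 0" --pt "6 5 0" --pt "5 4 0" --pt "4 3 0" --pt "0 0 0" --yaw '[0, 0, 0, 0, 0, 0, 0, 0]'

```text
t: 12.25
ee_pos: [608.6, -112.8, 23.8]
orientation: [2.937, 1.113, 0.002]
ft_force: [0.6, -0.0, -0.2]
width: 87.5
grasp_force: 0.0
```

play_rows --pt "-15 -13 0" --pt "-25 -22 0" --pt "-25 -22 0" --pt "-25 -22 0" --pt "-15 -13 0" --pt "0 0 0" --yaw '[0, 0, 0, 0, 0, 0]'

```text
t: 12.75
ee_pos: [499.5, -207.4, 23.7]
orientation: [-2.939, -1.107, 0.002]
ft_force: [-0.0, -0.4, -0.1]
width: 87.8
grasp_force: 0.0
```

```bash
python3 - <<'E'
from h import *
for n in("side","top"):
    p=viewer.get_image(n); rects(p,60,85,x=(330,740),y=(-260,220)); save(p,n+"4.png")
    w=cloud(p); m=(p["pixels"][...,0]>190)&(p["pixels"][...,1]>170)&(p["pixels"][...,2]<120)&(np.abs(w[...,2])<10)&(abs(w[...,1])<250)&(w[...,0]>600)&(w[...,0]<720)
    q=w[m]; print(len(q),np.polyfit(q[:,1],q[:,0],1))
    for o in("slide_box","jar","dishes"):print(o,[np.round(pt(p,*q["location"],0)) for q in models.landmark_of(p,o)[:1]])
E
```

```text
1483 z 77.0 c [659. -74.] size [104. 138.] ang 41.6 box [[574, -57], [666, -160], [744, -91], [652, 12]]
2316 z 77.0 c [458. 107.] size [106. 136.] ang 8.7 box [[395, 166], [416, 31], [521, 47], [500, 182]]
1311 [1.51495407e-02 6.56278205e+02]
slide_box [array([ 660., -366.,    0.])]
jar [array([600., 361.,   0.])]
dishes []
2441 z 77.0 c [660. -76.] size [105. 131.] ang 41.5 box [[577, -62], [664, -160], [742, -90], [656, 8]]
2517 z 77.0 c [459. 105.] size [104. 132.] ang 8.5 box [[398, 162], [417, 32], [521, 47], [501, 177]]
1865 [1.60507917e-02 6.56892093e+02]
slide_box [array([ 653., -364.,    0.])]
jar [array([586., 356.,   0.])]
dishes [array([ 434., -446.,    0.])]
```

View pics/top4.png

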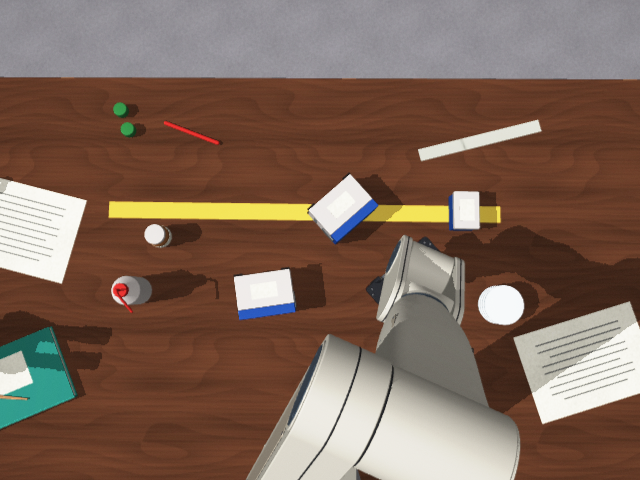

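The stamped crate at (343,208) lies across the yellow line, about 3 mm from its centre. The other crate lies where it was tipped at (265,293), the bystanders are in place, and the arm is clear.

```bash
python3 -c "
from workcell import ticket; print(ticket.close_job())"
```

```text
the job is handed in; nothing more can be done
None
```

I handed the job in at about 13 s: both crates were tipped towards the robot, and the stamped one (right-hand, turned about 50° to see the red stamp) lies with its middle about 3 mm from the line's centre, the other still where it was tipped; the hand-in gave no verdict.

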